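# Clamp the sextant mirror holder in the chart-table press

## Robot

A 6-joint arm with a two-finger parallel gripper is mounted at the origin on the work surface. World frame = base frame: x ahead of the robot, y to its left, z up, the work surface at z = 0. Lengths are in mm, angles in rad, forces in N, time in s.
With the tool pointing down it reaches from about 400 to 925 mm from the base axis. Payload 12.5 kg.
Tool frame: the origin (TCP) lies midway between the tips of the shut fingers; the grasp point (between the pads) lies 19 mm behind it (env.tcp_to_grasp is the distance from the TCP to the grasp point, in mm); z points along the fingers, y is the line along which they close (so a half turn about z gives the same grasp; the last joint's range is limited). The gripper opens to 95 mm and grips with 3 to 60 N. Pads are 20 mm wide; open, the fingers measure 119 mm over their backs; the gripper's body (75 mm by 180 mm) begins 59 mm behind the grasp point.
Start: joints at [1.167, 0.491, 1.559, -0, 1.092, -0.106], TCP at [183.37, 597.516, 186.461] pointing down, gripper open.
Joint ranges: [-3.1, 3.1], [-0.84, 2.19], [0.05, 2.79], [-1.13, 4.28], [0.06, 2.93], [-2.69, 2.69]. Speed limits (rad/s): [2.22, 2.22, 2.79, 3.14, 3.14, 3.14].

## Interface

Orientations are given as [roll, pitch, yaw] about the fixed x, y, z axes, in that order (R = Rz(yaw) Ry(pitch) Rx(roll)).
In Python, from cell import env gives the robot as it stands. The module is installed in compiled form; this text tells all that it offers.
- The arm moves only by the tool step_arm, never from a script. Its argument "plan" is a list that holds one entry, the list of rows, each a list of 5 numbers: the shift along the tool's x, y, z in mm, then the turn about the tool's z in degrees, then the opening, from -1 (shut) to 1 (fully open). A call has 1 to 8 rows; each row is the pose to reach, as a shift and turn from the pose commanded when the call began, along the tool's axes at that moment; what a row does not reach only later rows make up. A row lasts 1/12 s, in which the tool goes at most 41.7 mm and 7.16 degrees, less where a joint would pass 70% of its speed; a pose out of reach is approached as far as the arm can. A call with a gripper value outside its range is refused whole. The fingers move at their own pace and stop on an object; the grip force is fixed at half the most. Time passes only in rows, so rows that repeat a pose let the fingers close. It gives the time, the measured TCP pose, the force, the opening and the grip force at its end, in the units of the state.
- env.state(): the state, without advancing time (a new reading comes with each control period).
- env.read_camera(name): name is "scene" or "top"; returns the picture (400x640x3 uint8, blue, green, red); there is no depth.
- env.get_calibration(name): a dict with "K" (3x3 intrinsics, pixels), "extrinsics" (4x4, takes a point from world to camera coordinates). Camera axes: x right, y up, looking along -z (the intrinsics and any distortion apply to the point x, -y, -z); pixel columns grow to the right and rows downward; lengths in mm; the calibration is good to about 2 mm. A picture is of the moment at which its call begins. get_calibration takes no time and is no camera call.
- env.job_done(): hands the job in; it is judged then, once.
The state is a dict: "t": time; "joints": joint angles; "qvel": joint speeds; "tau": joint torques, N m; "eef_pos": TCP position; "tcp_rot": TCP orientation; "ft_force": force on the tool from outside, world axes, zero at the start; "moment": the same for the moment, N m; "opening": opening from 0.0 (shut) to 1.0 (fully open); "grip_force": force on a finger pad.
Only numpy, scipy, OpenCV 4.12 (cv2) and the standard library are available. Lean on these libraries where they do the work, as an engineer would, in place of code of your own. Each camera call takes 0.05 s, during which the arm holds its last target. There are 200 camera calls.

## Task

Set the steel mirror holder flat in the pocket of the bench press's carriage and let go, push the carriage fully home under the screw, then wind the crank clockwise until the pad just touches the holder. From that first touch give the crank one further quarter turn and leave it clamped; leave everything else on the table alone.

Things in the scene. Friction and masses are not known exactly. Their poses are not given: they have to be found in the camera images.
- mirror_holder: The work: a plain steel (chrome) rectangular block, 56 (its x) x 36 (its y) x 30 mm high, 0.35 kg, lying flat and alone on the table to the robot's left. Origin at the centre of its underside, z up. It may go into the pocket either way round.
- press: Grey C-frame screw press fixed to the table, to the robot's right. Origin on the vertical screw axis at table height; z up. The carriage is drawn out along its +y; the column is on its -y side. Base 120 mm wide (x), y -120 to +210 mm, 30 mm high; column y -110 to -65 mm; arm over the bed, 135 to 165 mm up. Under the arm a round pad, 44 mm wide, on the screw axis.
- carriage (a joint): How far the carriage is pushed in, m: 0 drawn out (to the press's +y), 0.130 home against its stop, the pocket then centred on the screw axis. It slides along the press's -y with about 3 N of friction and stays where left. At the start (0 to 0.015) the pocket is clear of crank and arm.
- pocket (a point): Centre of the floor of the carriage's pocket, 39 mm above the table; axes as the press's. Pocket 60 mm (x) by 40 mm (y), 2 mm of play all round; brass rims 4 mm thick, 7 mm high. At the carriage's outer end, centred 125 mm from here along +y, stands a dark wooden push plate, 60 mm wide (x), 10 mm thick (y), its top 42 mm above the pocket floor.
- crank_knob (a point): On the axis of the crank's upright black knob, 24 mm below its top and above its foot. The knob, 22 mm across, spins freely on the crank arm, 70 mm from the screw axis; the arm's top is 4 mm below the knob's foot. Knob and crank sink with the screw. At the start the crank points away from the carriage.
- screw (a joint): Angle wound, rad (0 to 14), growing clockwise seen from above; 15 mm down per turn. About 0.5 N m turns it freely (7 N at the knob). When the pad touches, its preloaded spring makes the torque jump by about 0.12 N m, then climb about 0.14 N m per rad; it stays where left. The pad's packing is unknown: first touch comes a third of a turn to 1.1 turns from the start.
- ram: The plunger that goes up and down with the screw and carries crank, packing and pad. Origin on the screw axis just under the crank; it shows how far the screw is down, not where the pad's face is.
- eyepiece: Bystander: black eyepiece, 44 mm diameter, 55 mm high. Origin under its centre.
- filter_a: Bystander: flat round shade filter with a lug, 42 mm diameter, 6 mm thick.
- filter_b: Bystander: a second such filter.
- dividers: Bystander: brass dividers, 170 mm long, lying flat.
- magnifier: Bystander: magnifying glass lying flat, lens ring 72 mm, handle 85 mm.
- paperweight: Bystander: brass weight, 56 mm diameter, 46 mm high.
There are look-alikes about, which are no part of the job. What is meant by the mirror_holder is not turquoise, and is the larger of those in its own colour.

How it is judged:
By the outcome, as a careful person would: the job done as asked, in the order asked, and still so for the second after the job is handed in, with the robot touching nothing.
It also fails if it takes over 72 s, if anything falls off the work surface, if the arm or the gripper's body presses on something with over 40 N, if the wrist force passes 120 N, or if a joint passes its speed limit or range.

## Working session

There is one attempt and no reset: what is moved stays moved. The work goes in short steps, Python scripts to look and compute and a tool call to move; the robot and the scene stay as the last step left them, time stands still between calls to the robot, and variables do not carry over. Pictures are saved under pics/ and viewed, at most 10 in all, crops included, and the job is handed in when it is done.

Besides the shell and the picture viewer there is one more tool, called as name(argument=value, ...) on one line, values as JSON. step_arm: Moves the arm, as the interface text tells. Its arguments: {"type":"object","properties":{"plan":{"type":"array"}},"required":["plan"]}

```bash
mkdir -p pics; python3 - <<'E'
from cell import env
import cv2,numpy as np
for n in("scene","top"):
    im=env.read_camera(n); cv2.imwrite(f"pics/{n}0.png",im)
    c=env.get_calibration(n); print(n,np.round(c["K"],1).tolist(),np.round(c["extrinsics"],4).tolist(),[k for k in c])
s=env.state();print(s)
E
```

```text
scene [[411.5, 0.0, 319.9], [0.0, 411.5, 195.6], [0.0, 0.0, 1.0]] [[-0.3897, 0.9208, 0.0138, 110.6376], [-0.7577, -0.3291, 0.5635, 355.9915], [0.5234, 0.2091, 0.826, -1798.5072], [0.0, 0.0, 0.0, 1.0]] ['K', 'extrinsics']
top [[406.1, 0.0, 312.5], [0.0, 406.1, 198.9], [0.0, 0.0, 1.0]] [[-0.0306, -0.9989, -0.0365, 129.8712], [0.9829, -0.0367, 0.1804, -523.4234], [-0.1815, -0.0304, 0.9829, -1105.5759], [0.0, 0.0, 0.0, 1.0]] ['K', 'extrinsics']
{'t': 0.1, 'joints': array([ 1.16740761e+00,  4.91499619e-01,  1.55938358e+00,  3.18484520e-05,
        1.09168502e+00, -1.05605419e-01]), 'qvel': array([ 0.00054065, -0.00276984, -0.00136107,  0.00016035,  0.00084129,
       -0.00090455]), 'tau': array([ 2.24306801e-03, -6.13631129e+01, -2.58607274e+01,  6.94238115e-02,
        4.70512826e-02, -7.24756728e-05]), 'eef_pos': array([183.25681697, 597.28432271, 185.9216799 ]), 'tcp_rot': array([-3.14062550e+00, -1.30924065e-04,  2.84379459e+00]), 'ft_force': array([ 0.83226622, -0.25432196, -0.314451  ]), 'moment': array([-0.0228637 , -0.09077815, -0.03747858]), 'grip_force': 0.0, 'opening': 1.0016654865472596}
```

View pics/scene0.png

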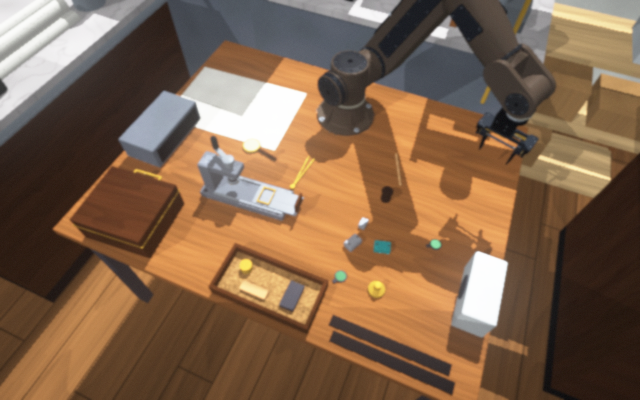

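View pics/top0.png

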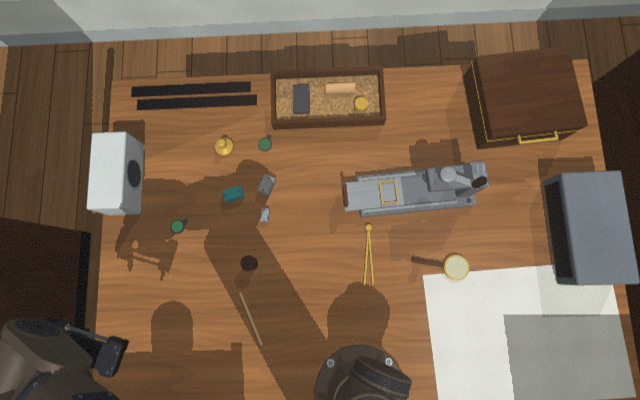

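The scene view shows the steel block at about (353,242), with the smaller one at (363,223). In the top view the block is at (266,184), the small look-alike at (264,214), the turquoise one at (233,194), and the press spans (345–488, 165–215) with its crank knob at (480,182). Next I'll enlarge both regions.

```bash
cat > h.py <<'E'
from cell import env
import cv2,numpy as np
C={n:env.get_calibration(n) for n in("scene","top")}
def proj(n,p):
    K,E=C[n]["K"],C[n]["extrinsics"]; q=E[:3,:3]@np.array(p,float)+E[:3,3]; q=q*[1,-1,-1]; r=K@q; return r[:2]/r[2]
def ray(n,uv):
    K,E=C[n]["K"],C[n]["extrinsics"]; R=E[:3,:3]; d=np.linalg.inv(K)@[uv[0],uv[1],1]; return -R.T@E[:3,3], R.T@(d*[1,-1,-1])
def onz(n,uv,z):
    o,d=ray(n,uv); return o+d*(z-o[2])/d[2]
def tri(a,b):
    (o,d),(p,e)=ray("scene",a),ray("top",b); A=np.c_[d,-e]; s=np.linalg.lstsq(A,p-o,rcond=None)[0]; x,y=o+d*s[0],p+e*s[1]; return (x+y)/2,np.linalg.norm(x-y)
E
python3 - <<'E'
import cv2,numpy as np
t=cv2.imread("pics/top0.png");s=cv2.imread("pics/scene0.png")
def cr(i,x,y,w,h,f): return cv2.resize(i[y:y+h,x:x+w],None,fx=f,fy=f,interpolation=cv2.INTER_CUBIC)
a=cr(t,335,150,160,75,5); 
b=np.hstack([cr(t,225,165,67,60,6)[:360,:400],cr(s,330,210,67,60,6)[:360,:400]])
b=cv2.resize(b,(800,360))[:225*2-90]
cv2.imwrite("pics/c1.png",np.vstack([a[:375],cv2.resize(b,(500,225)).copy() if 0 else cv2.copyMakeBorder(cv2.resize(b,(500,225)),0,0,0,300,0)]))
cv2.imwrite("pics/c2.png",cr(s,190,130,120,95,6)[:, :])
E
```

```text
(no output)
```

View pics/c1.png

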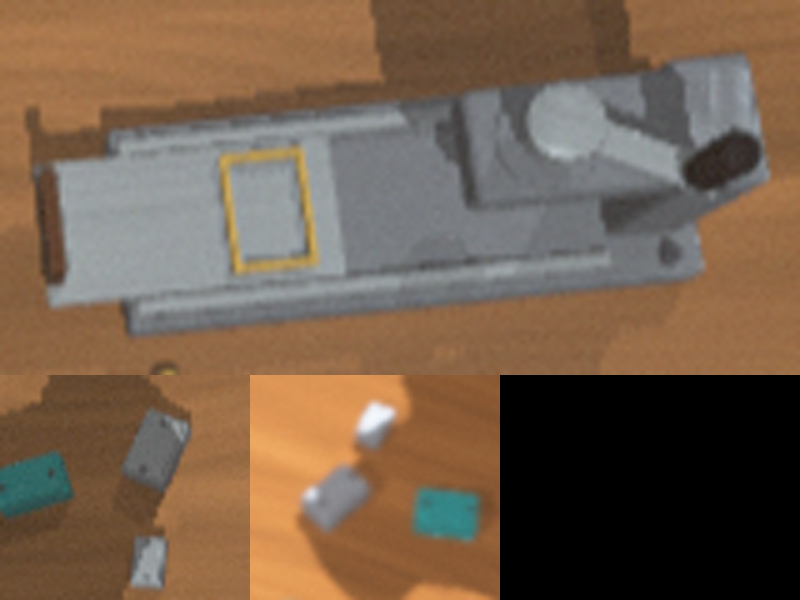

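View pics/c2.png

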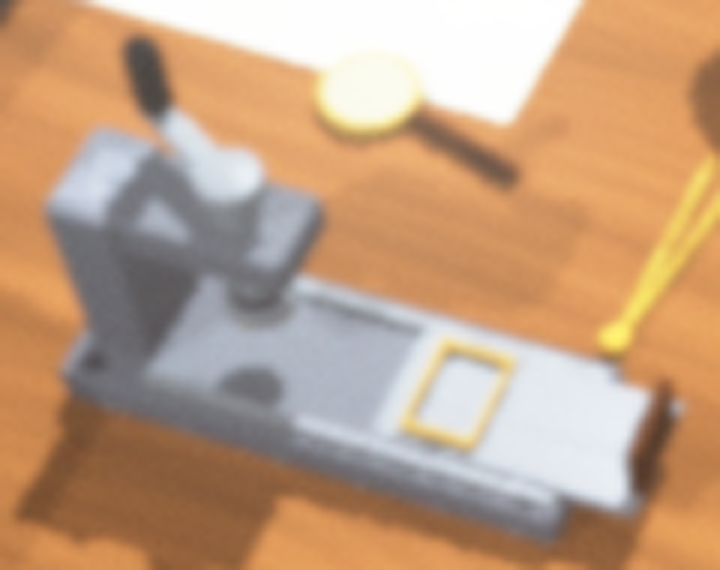

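The enlarged crops show the holder partly shaded by the arm, at top px (266,184). The brass rim is at about (382,192), the knob at about (480,182) and the push plate at about (345,195). Now the measurements.

```bash
python3 - <<'E'
from h import *
I={n:cv2.imread(f"pics/{n}0.png") for n in C}
for n in C: print(n,"cam",np.round(ray(n,(0,0))[0]))
def mask(n,box,f):
    x,y,w,h=box; m=np.zeros((400,640),np.uint8); hsv=cv2.cvtColor(I[n],cv2.COLOR_BGR2HSV)[y:y+h,x:x+w].astype(int); m[y:y+h,x:x+w]=f(*np.moveaxis(hsv,2,0)).astype(np.uint8)*255; return m
def big(m):
    k,l,s,c=cv2.connectedComponentsWithStats(m); i=1+np.argmax(s[1:,4]); return (l==i).astype(np.uint8),s[i],c[i]
def rect(n,m,z):
    pts=cv2.findContours(m,cv2.RETR_EXTERNAL,cv2.CHAIN_APPROX_NONE)[0]
    p=max(pts,key=len)[:,0].astype(float)
    w=np.array([onz(n,q,z)[:2] for q in p],np.float32); return cv2.minAreaRect(w)
br=lambda H,S,V:(H>15)&(H<32)&(S>110)&(V>110)
gr=lambda H,S,V:(S<70)&(V>60)
for n,b in(("top",(375,172,30,38)),("scene",(250,182,30,30))):
    m,s,c=big(mask(n,b,br)); r=rect(n,m,46); print(n,"rim",s,np.round(c,1),r, np.round(cv2.boxPoints(r)).tolist())
for n,b in(("top",(255,170,25,30)),("scene",(340,230,28,25))):
    m,s,c=big(mask(n,b,gr)); r=rect(n,m,30); print(n,"holder",s,np.round(c,1),r)
    r=rect(n,m,15); print("  z15",r)
for n,b in(("top",(470,172,20,18)),("scene",(205,132,18,22))):
    m,s,c=big(mask(n,b,lambda H,S,V:V<60)); print(n,"knob",s,c)
    ys,xs=np.nonzero(m); print(cv2.minAreaRect(np.c_[xs,ys].astype(np.float32)))
for n,b in(("top",(338,180,12,32)),("scene",(290,190,20,25))):
    m,s,c=big(mask(n,b,lambda H,S,V:(S>70)&(V<110)&((H<20)|(H>165)))); print(n,"plate",s,c,rect(n,m,81))
# base edges, press axis: lower edge of base, top view
E
```

```text
scene cam [1254.  391. 1283.]
top cam [ 318.   77. 1186.]
top rim [379 180  19  24  95] [388.1 191.2] ((542.1348876953125, -103.57000732421875), (67.41526794433594, 47.15907287597656), 3.9694066047668457) [[507.0, -82.0], [510.0, -129.0], [577.0, -125.0], [574.0, -78.0]]Traceback (most recent call last):
  File "<stdin>", line 15, in <module>
  File "<stdin>", line 7, in big
    return _wrapfunc(a, 'argmax', axis=axis, out=out, **kwds)
    return bound(*args, **kwds)
ValueError: attempt to get argmax of an empty sequence
```

```bash
cat > m.py <<'E'
from h import *
def mask(im,box,f):
    x,y,w,h=box; m=np.zeros((400,640),np.uint8); hsv=cv2.cvtColor(im,cv2.COLOR_BGR2HSV)[y:y+h,x:x+w].astype(int); m[y:y+h,x:x+w]=f(*np.moveaxis(hsv,2,0)).astype(np.uint8)*255; return m
def big(m):
    k,l,s,c=cv2.connectedComponentsWithStats(m); i=1+np.argmax(s[1:,4]); return (l==i).astype(np.uint8),s[i],c[i]
def rect(n,m,z):
    p=max(cv2.findContours(m,cv2.RETR_EXTERNAL,cv2.CHAIN_APPROX_NONE)[0],key=len)[:,0].astype(float)
    r=cv2.minAreaRect(np.array([onz(n,q,z)[:2] for q in p],np.float32)); return [np.round(v,1).tolist() for v in r]
br=lambda H,S,V:(H>15)&(H<32)&(S>80)&(V>100)
gr=lambda H,S,V:(S<75)&(V>50)
E
python3 - <<'E'
from m import *
I={n:cv2.imread(f"pics/{n}0.png") for n in C}
def run(name,T,S,f,zs):
  for n,b in(("top",T),("scene",S)):
    try:
        m,s,c=big(mask(I[n],b,f)); ys,xs=np.nonzero(m)
        print(name,n,s.tolist(),np.round(c,1),[rect(n,m,z) for z in zs],[np.round(v,1).tolist() for v in cv2.minAreaRect(np.c_[xs,ys].astype(np.float32))])
    except Exception as e: print(name,n,e)
run("rim",(375,172,30,38),(252,182,30,28),br,[46])
run("holder",(255,170,25,30),(340,230,28,25),gr,[30,15])
run("knob",(465,172,25,20),(207,132,18,20),lambda H,S,V:V<75,[190])
run("plate",(336,180,14,32),(290,190,20,27),lambda H,S,V:(S>60)&(V<130)&((H<20)|(H>165)),[81])
E
```

```text
rim top [379, 179, 20, 26, 132] [388.2 191.5] [[[541.7, -103.5], [69.0, 48.1], 4.1]] [[388.1, 191.6], [23.9, 17.0], 81.9]
rim scene [263, 187, 12, 5, 19] [268.5 188.7] [[[517.4, -106.0], [10.3, 43.0], 11.1]] [[268.6, 188.8], [11.4, 2.3], 10.3]
holder top [257, 174, 19, 22, 262] [266.2 184.5] [[[579.2, 246.7], [39.6, 58.3], 65.7], [[582.6, 248.9], [40.1, 59.0], 65.7]] [[266.3, 184.5], [13.3, 19.9], 24.0]
holder scene [344, 234, 18, 18, 191] [352.3 242.3] [[[593.0, 250.3], [43.2, 63.6], 65.5], [[585.1, 248.6], [43.7, 64.3], 65.5]] [[352.1, 241.9], [12.1, 17.4], 49.4]
knob top [472, 176, 15, 12, 121] [478.9 181.8] [[[528.7, -305.1], [21.3, 39.4], 28.7]] [[478.7, 182.1], [8.7, 15.6], 59.0]
knob scene attempt to get argmax of an empty sequence
plate top [341, 180, 9, 29, 134] [344.3 192.7] [[[532.4, 20.7], [22.2, 79.0], 87.5]] [[345.0, 194.0], [28.0, 8.0], 90.0]
plate scene [295, 196, 7, 17, 58] [298.3 204.4] [[[554.6, 30.7], [67.1, 17.0], 12.6]] [[298.0, 203.9], [4.9, 16.2], 14.0]
```

```bash
cat >> h.py <<'E'
def goto(x,y,z,yaw):
    s=env.state(); p=s["eef_pos"]; w=s["tcp_rot"][2]; d=np.array([x,y,z])-p
    X=np.array([np.cos(w),np.sin(w),0]);Y=np.array([np.sin(w),-np.cos(w),0])
    print("goto tool shift",np.round([d@X,d@Y,-d[2]],1),"turn",round((np.degrees(w)-yaw+180)%360-180,2))
E
python3 - <<'E'
from h import *
for uv,z in(((264,214),12),((233,194),15)): print(np.round(onz("top",uv,z)))
# base lower edge
for z in(0,30):
    a,b=[onz("top",q,z) for q in((361,216.6),(475,205.))]; d=a-b; print(z,np.round(a),np.round(b),np.degrees(np.arctan2(-d[0],d[1])))
a,b=[onz("top",q,46) for q in((447,203),(362,212.5))];d=b-a;print(np.degrees(np.arctan2(-d[0],d[1])))
print(np.round(onz("top",(428,180),165)))
goto(584,249,100,65.7); goto(584,249,12,65.7)
E
```

```text
[495. 257.  12.]
[558. 348.  15.]
0 [479. -27.   0.] [ 501. -360.    0.] 3.8283900631415655
30 [475. -24.  30.] [ 496. -349.   30.] 3.828390063141578
4.3910793129260295
[ 544. -188.  165.]
goto tool shift [-485.3 -215.4   85.9] turn 97.24
goto tool shift [-485.3 -215.4  173.9] turn 97.24
```

step_arm(plan=[[[-485, -215, 60, 97.2, 1], [-485, -215, 60, 97.2, 1], [-485, -215, 60, 97.2, 1], [-485, -215, 60, 97.2, 1], [-485, -215, 60, 97.2, 1], [-485, -215, 60, 97.2, 1], [-485, -215, 60, 97.2, 1], [-485, -215, 60, 97.2, 1]]])

```text
t: 0.77
eef_pos: [434.6, 378.7, 148.6]
tcp_rot: [-3.141, 0.0, 1.838]
ft_force: [0.6, 0.2, 0.7]
opening: 0.998
grip_force: 0.0
```

```bash
python3 -c "
from h import *
goto(584,249,90,65.7)"
```

```text
goto tool shift [-164.5  109.9   58.6] turn 39.59
```

step_arm(plan=[[[-164, 110, 58, 39.6, 1], [-164, 110, 58, 39.6, 1], [-164, 110, 58, 39.6, 1], [-164, 110, 58, 39.6, 1], [-164, 110, 58, 39.6, 1], [-164, 110, 58, 39.6, 1], [-164, 110, 58, 39.6, 1], [-164, 110, 58, 39.6, 1]]])

```text
t: 1.43
eef_pos: [583.2, 252.0, 90.6]
tcp_rot: [-3.141, 0.001, 1.155]
ft_force: [0.1, 0.2, -0.1]
opening: 0.999
grip_force: 0.0
```

```bash
python3 -c "
from m import *
for n in C: cv2.imwrite(f'pics/{n}1.png',env.read_camera(n))
goto(584,249,12,65.7)
a,b=[cv2.imread(f'pics/{n}1.png') for n in ('top','scene')]
f=lambda i,x,y:cv2.resize(i[y:y+70,x:x+66],(400,424),interpolation=cv2.INTER_CUBIC)
cv2.imwrite('pics/c3.png',np.hstack([f(a,230,150),f(b,320,200)]))
"
```

```text
goto tool shift [-3.1  2.5 79.3] turn 0.54
```

View pics/c3.png

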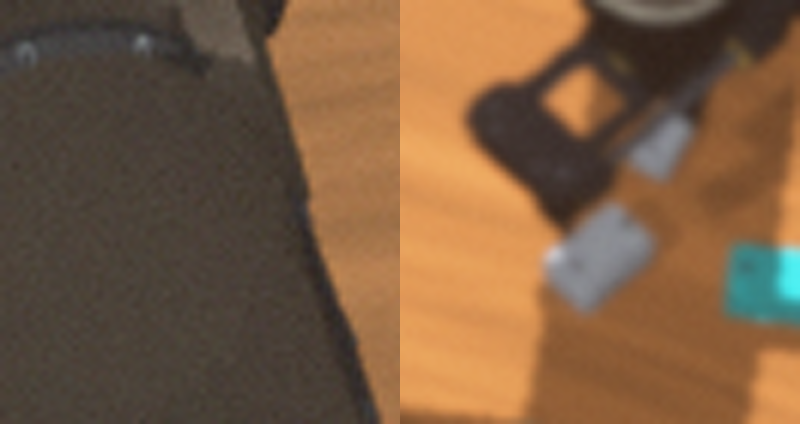

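The top view is hidden by the arm. In the scene view the fingers hang ahead of and above the block, which sits at about crop (600,258), as expected. Descending.

step_arm(plan=[[[-3, 1, 30, 0.5, 1], [-3, 1, 55, 0.5, 1], [-3, 1, 78, 0.5, 1], [-3, 1, 79, 0.5, 1], [-3, 1, 79, 0.5, -1], [-3, 1, 79, 0.5, -1], [-3, 1, 79, 0.5, -1], [-3, 1, 79, 0.5, -1]]])

```text
t: 2.2
eef_pos: [583.9, 249.4, 13.6]
tcp_rot: [3.14, -0.002, 1.145]
ft_force: [-0.0, 0.1, -0.5]
opening: 0.773
grip_force: 0.0
```

step_arm(plan=[[[0, 0, 0, 0, -1], [0, 0, 0, 0, -1], [0, 0, 0, 0, -1], [0, 0, 0, 0, -1]]])

```text
t: 2.53
eef_pos: [583.4, 248.9, 12.2]
tcp_rot: [3.141, -0.0, 1.144]
ft_force: [0.2, 0.6, 0.8]
opening: 0.496
grip_force: 0.0
```

step_arm(plan=[[[0, 0, 0, 0, -1], [0, 0, 0, 0, -1], [0, 0, 0, 0, -1], [0, 0, 0, 0, -1]]])

```text
t: 2.87
eef_pos: [583.3, 248.9, 11.9]
tcp_rot: [-3.142, -0.0, 1.144]
ft_force: [0.5, -0.0, -0.4]
opening: 0.213
grip_force: 0.0
```

```bash
python3 -c "
from m import *
b=env.read_camera('scene')
print(env.state()['tcp_rot'],env.state()['opening'],proj('scene',env.state()['eef_pos']))
cv2.imwrite('pics/c4.png',cv2.resize(b[170:280,280:420],(764,600),interpolation=cv2.INTER_CUBIC))
"
```

```text
[-3.14158368e+00 -1.11945678e-04  1.14389541e+00] 0.17484142169208777 [352.2810003  241.94343528]
```

View pics/c4.png

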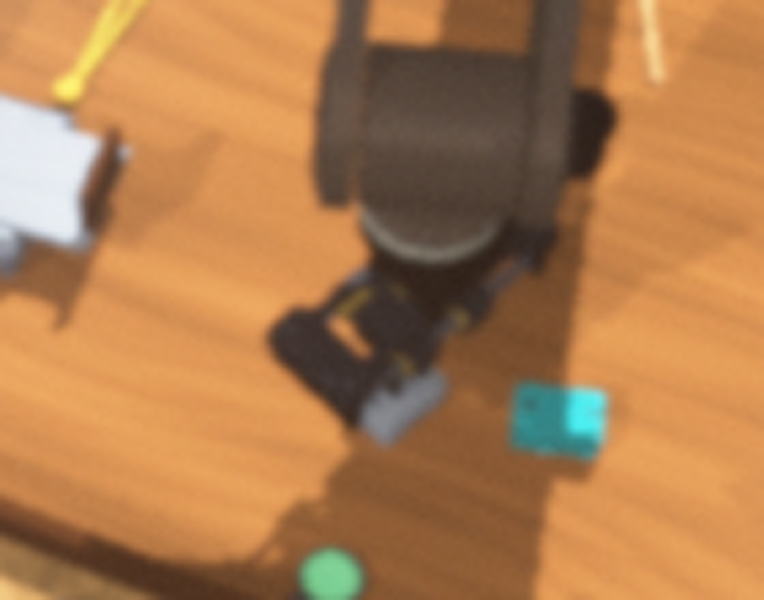

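step_arm(plan=[[[0, 0, 0, 0, -1], [0, 0, 0, 0, -1], [0, 0, 0, 0, -1], [0, 0, 0, 0, -1]]])

```text
t: 3.25
eef_pos: [583.3, 248.9, 12.0]
tcp_rot: [3.142, -0.0, 1.144]
ft_force: [0.2, -0.3, -0.5]
opening: 0.003
grip_force: 0.0
```

step_arm(plan=[[[0, 0, -30, 0, -1], [0, 0, -60, 0, -1], [0, 0, -100, 0, -1], [0, 0, -100, 0, -1], [0, 0, -100, 0, -1]]])

```text
t: 3.67
eef_pos: [584.2, 249.3, 114.2]
tcp_rot: [3.138, -0.003, 1.144]
ft_force: [-0.7, -0.3, -0.8]
opening: 0.004
grip_force: 0.0
```

```bash
python3 -c "
from m import *
b=env.read_camera('scene')
p=env.state()['eef_pos'];print(p,env.state()['opening'],proj('scene',p),proj('scene',p+[0,0,78]))
m,s,c=big(mask(b,(335,228,35,30),gr)); print(s,c,rect('scene',m,15))
cv2.imwrite('pics/c5.png',cv2.resize(b[170:280,280:420],(764,600),interpolation=cv2.INTER_CUBIC))
"
```

```text
[583.29221077 248.95646002 112.35861827] 0.004804857918635974 [354.7060307  227.51789619] [356.7991834  215.03278468]
[344 234  18  18 196] [352.37244898 242.10204082] [[585.5, 249.7], [42.2, 64.6], 65.4]
```

View pics/c5.png

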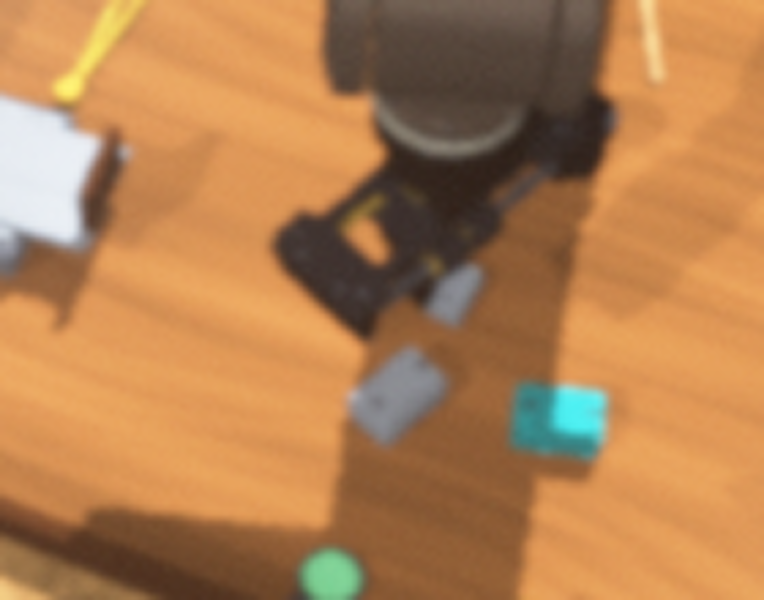

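The block at about crop (400,395) has not moved, and the shut fingers closed above or beside it. I'll check the reported TCP against the start pictures.

```bash
python3 -c "
from m import *
P=np.array([183.3,597.3,186.]);Y=np.array([.293,.956,0])
def crop(im,n,x,y,w,h,pts,F):
    o=cv2.resize(im[y:y+h,x:x+w],None,fx=F,fy=F,interpolation=cv2.INTER_CUBIC)
    for p,c in pts:
        u=(proj(n,p)-[x,y]+.5)*F; print(n,u); cv2.drawMarker(o,tuple(int(v) for v in u),c,cv2.MARKER_CROSS,10,1)
    return o
pts=[(P,(0,0,255)),(P+47.5*Y,(0,255,0)),(P-47.5*Y,(0,255,0)),(P+[0,0,78],(255,0,255))]
s=cv2.imread('pics/scene0.png');t=cv2.imread('pics/top0.png')
a=crop(s,'scene',460,85,100,100,pts,4); b=crop(t,'top',40,300,100,100,pts,4)
cv2.imwrite('pics/c6.png',np.hstack([a,b]))
"
```

```text
scene [125.55887848 299.4797383 ]
scene [176.28510311 327.56910029]
scene [ 76.01426714 272.04468803]
scene [159.27965933 239.40171779]
top [293.13104794 150.49700488]
top [220.28760205 128.33630438]
top [366.56100488 172.83613593]
top [219.72795678 172.26855254]
```

View pics/c6.png

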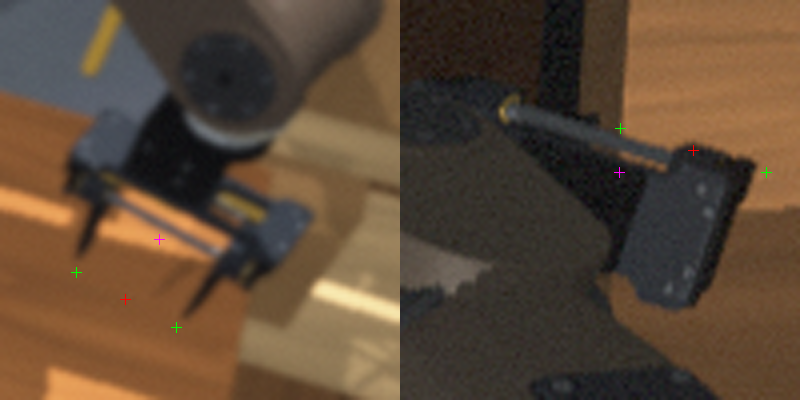

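The finger tips at scene crop (82,255) and (188,315) sit about 20 mm further back along the tool than the projected TCP at (76,272) and (176,327). So the real tips are about 20 mm above the reported z, and I should go about 20 mm lower.

step_arm(plan=[[[0, 0, 30, 0, 1], [0, 0, 50, 0, 1], [0, 0, 50, 0, 1], [0, 0, 50, 0, 1], [0, 0, 50, 0, 1], [0, 0, 50, 0, 1], [0, 0, 50, 0, 1], [0, 0, 50, 0, 1]]])

```text
t: 4.38
eef_pos: [583.6, 249.1, 62.8]
tcp_rot: [3.141, -0.001, 1.144]
ft_force: [0.9, 0.6, -0.2]
opening: 0.509
grip_force: 0.0
```

step_arm(plan=[[[0, 0, 0, 0, 1], [0, 0, 0, 0, 1], [0, 0, 0, 0, 1], [0, 0, 0, 0, 1], [0, 0, 0, 0, 1], [0, 0, 30, 0, 1], [0, 0, 53, 0, 1], [0, 0, 60, 0, 1]]])

```text
t: 5.05
eef_pos: [581.9, 248.4, -0.9]
tcp_rot: [-3.139, 0.003, 1.144]
ft_force: [-0.4, 0.3, -0.5]
opening: 0.994
grip_force: 0.0
```

step_arm(plan=[[[0, 0, 3, 0, 1], [0, 0, 3, 0, 1]]])

```text
t: 5.22
eef_pos: [583.3, 249.0, -1.1]
tcp_rot: [-3.141, 0.0, 1.144]
ft_force: [-0.3, -0.1, -0.4]
opening: 0.997
grip_force: 0.0
```

step_arm(plan=[[[0, 0, 4, 0, 1], [0, 0, 4, 0, 1]]])

```text
t: 5.38
eef_pos: [583.7, 249.1, -4.4]
tcp_rot: [3.141, -0.001, 1.144]
ft_force: [-1.0, -0.2, 0.6]
opening: 1.002
grip_force: 0.0
```

step_arm(plan=[[[0, 0, 2, 0, 1], [0, 0, 2, 0, -1], [0, 0, 2, 0, -1], [0, 0, 2, 0, -1], [0, 0, 2, 0, -1], [0, 0, 2, 0, -1], [0, 0, 2, 0, -1], [0, 0, 2, 0, -1]]])

```text
t: 6.05
eef_pos: [583.3, 249.0, -7.0]
tcp_rot: [3.142, -0.0, 1.144]
ft_force: [0.3, -0.5, -0.2]
opening: 0.586
grip_force: 30.0
```

step_arm(plan=[[[0, 0, 0, 0, -1], [0, 0, 0, 0, -1], [0, 0, 0, 0, -1]]])

```text
t: 6.3
eef_pos: [583.3, 248.9, -7.0]
tcp_rot: [-3.142, -0.0, 1.144]
ft_force: [-0.8, 0.3, 0.8]
opening: 0.583
grip_force: 30.0
```

step_arm(plan=[[[0, 0, -30, 0, -1], [0, 0, -65, 0, -1], [0, 0, -100, 0, -1], [0, 0, -110, 0, -1], [0, 0, -110, 0, -1]]])

```text
t: 6.72
eef_pos: [584.4, 249.3, 105.5]
tcp_rot: [3.138, -0.003, 1.144]
ft_force: [0.1, 0.0, -3.5]
opening: 0.588
grip_force: 30.0
```

```bash
python3 -c "
from h import *
goto(541.7,-103.5,103,94.1);print(env.state()['opening'],env.state()['ft_force'])"
```

```text
goto tool shift [-338.8  107.2    2.5] turn -28.55
0.588252965952431 [ 0.12830771  0.03524259 -3.52268265]
```

step_arm(plan=[[[-338, 108, 0, -28.6, -1], [-338, 108, 0, -28.6, -1], [-338, 108, 0, -28.6, -1], [-338, 108, 0, -28.6, -1], [-338, 108, 0, -28.6, -1], [-338, 108, 0, -28.6, -1], [-338, 108, 0, -28.6, -1], [-338, 108, 0, -28.6, -1]]])

```text
t: 7.38
eef_pos: [543.4, -76.4, 100.7]
tcp_rot: [-3.138, -0.001, 1.643]
ft_force: [2.2, 0.1, -3.0]
opening: 0.584
grip_force: 30.0
```

```bash
python3 -c "
from h import *
env.read_camera('scene')
goto(541.7,-103.5,103,94.1)"
```

```text
goto tool shift [-20.7  -2.9  -2.2] turn -0.12
```

step_arm(plan=[[[-20, -2, 0, 0, -1], [-20, -2, 0, 0, -1], [-20, -2, 20, 0, -1], [-20, -2, 35, 0, -1], [-20, -2, 35, 0, -1], [-20, -2, 35, 0, -1]]])

```text
t: 7.93
eef_pos: [543.6, -94.0, 66.4]
tcp_rot: [-3.138, -0.001, 1.644]
ft_force: [-1.1, 0.7, -2.6]
opening: 0.59
grip_force: 30.0
```

```bash
python3 -c "
from m import *
for n in C: cv2.imwrite(f'pics/{n}2.png',env.read_camera(n))
print(env.state()['eef_pos'])
goto(541.7,-103.5,60,94.1)
a,b=[cv2.imread(f'pics/{n}2.png') for n in ('top','scene')]
f=lambda i,x,y:cv2.resize(i[y:y+70,x:x+66],(400,424),interpolation=cv2.INTER_CUBIC)
cv2.imwrite('pics/c7.png',np.hstack([f(a,350,160),f(b,235,160)]))
I=cv2.imread('pics/scene0.png')
hsv=cv2.cvtColor(I,cv2.COLOR_BGR2HSV); 
for uv in ((265,188),(258,198),(272,193)): print(hsv[uv[1]-2:uv[1]+3,uv[0]-1:uv[0]+2].max(0).max(0))
m=mask(I,(252,182,28,26),lambda H,S,V:(H>18)&(H<33)&(S>70)&(V>120));print(m.sum()//255)
ys,xs=np.nonzero(m);print(cv2.boundingRect(m)); w=np.array([onz('scene',q,46)[:2] for q in zip(xs,ys)],np.float32);print(cv2.minAreaRect(w))
"
```

```text
[544.64539188 -94.394335    67.97925691]
goto tool shift [-8.9 -3.6  8. ] turn 0.07
[109 105 239]
[ 30 105 237]
[120  74 235]
52
(257, 187, 18, 18)
((547.3611450195312, -102.71867370605469), (70.44501495361328, 44.16130447387695), 4.768369197845459)
```

View pics/c7.png

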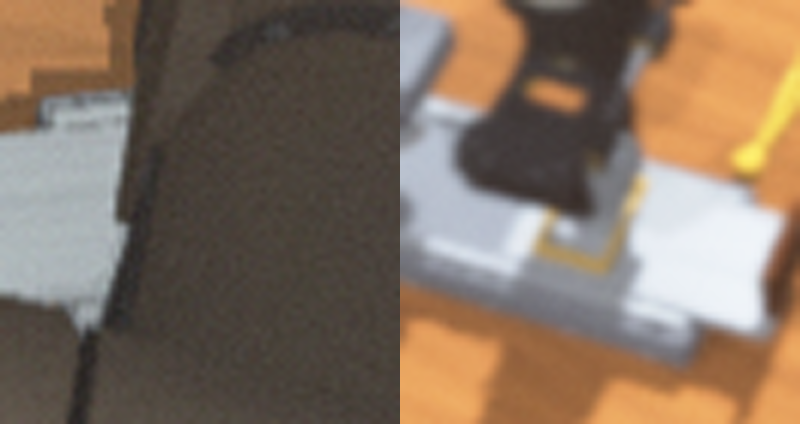

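Picture: in the scene view the holder hangs just above the brass rim (rim near edge at crop (575,260)). The top view is blocked by the arm. I'll refine the rim centre from the scene view.

```bash
python3 -c "
from m import *
for u in ((450,338),(517,352),(475,450),(400,437),(460.5,394)): print(np.round(onz('scene',((u[0]+.5)/6+189.5,(u[1]+.5)/6+129.5),46),1))
for u in ((222,157),(300,148),(317,263),(237,272),(269,210)): print(np.round(onz('top',((u[0]+.5)/5+334.5,(u[1]+.5)/5+149.5),46),1))
I=cv2.imread('pics/scene0.png').astype(int)
# yellowness blob centroid
y=(I[:,:,2]-I[:,:,0]); sub=y[183:209,253:281]; m=np.clip(sub-25,0,60); m[:, :]=m
vv,uu=np.nonzero(sub>25); w=np.array([onz('scene',(a+253,b+183),46)[:2] for a,b in zip(uu,vv)],np.float32); print(cv2.minAreaRect(w),len(w))
goto(543.5,-103.3,60,94.1)
"
```

```text
[ 511.6 -126.    46. ]
[504.7 -83.5  46. ]
[578.9 -74.6  46. ]
[ 588.4 -119.9   46. ]
[ 546.2 -101.    46. ]
[573.2 -79.7  46. ]
[ 576.7 -124.3   46. ]
[ 509.7 -129.4   46. ]
[506.2 -84.1  46. ]
[ 541.3 -104.4   46. ]
((530.4120483398438, -102.13587188720703), (56.99638748168945, 109.05705261230469), 87.0539779663086) 173
goto tool shift [-8.8 -1.8  8. ] turn 0.07
```

step_arm(plan=[[[-9, -2, 4, 0, -1], [-9, -2, 8, 0, -1], [-9, -2, 14, 0, -1], [-9, -2, 18, 0, -1], [-9, -2, 18, 0, -1], [-9, -2, 18, 0, -1]]])

```text
t: 8.53
eef_pos: [543.0, -103.9, 49.6]
tcp_rot: [-3.141, -0.0, 1.643]
ft_force: [0.1, 0.2, -3.3]
opening: 0.586
grip_force: 30.0
```

```bash
python3 -c "
from m import *
b=env.read_camera('scene');cv2.imwrite('pics/scene3.png',b)
print(env.state()['eef_pos'])
goto(542.8,-103.3,44,94.1)
cv2.imwrite('pics/c8.png',cv2.resize(b[165:225,235:305],(700,600),interpolation=cv2.INTER_CUBIC))
"
```

```text
[ 543.20625522 -103.88737601   49.90282802]
goto tool shift [ 0.6 -0.4  5.9] turn 0.04
```

View pics/c8.png

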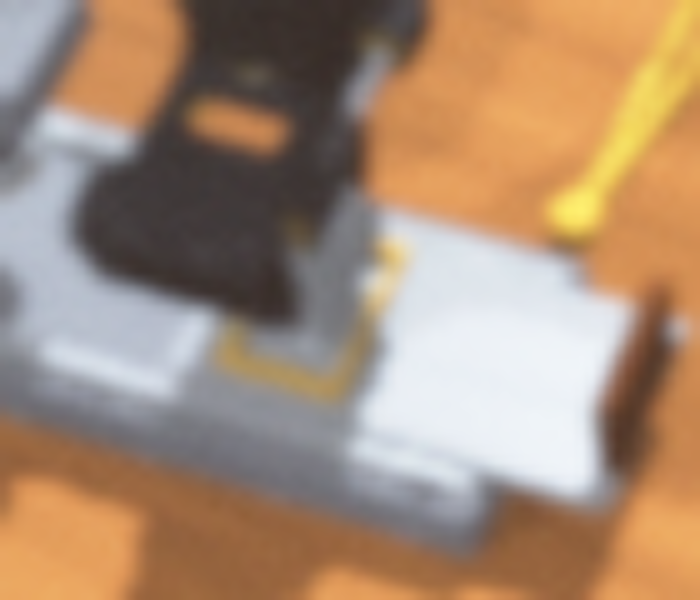

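In this picture the holder hangs centred over the rim, with its near lower edge at about crop (290,360) against the rim's near edge at (290,380). I have no more views, so I'll continue by force and numbers.

step_arm(plan=[[[0.5, -0.4, 5, 0, -1], [0.5, -0.4, 10, 0, -1], [0.5, -0.4, 12, 0, -1], [0.5, -0.4, 12, 0, -1]]])

```text
t: 8.92
eef_pos: [542.5, -103.4, 37.3]
tcp_rot: [-3.141, -0.0, 1.643]
ft_force: [0.9, -0.1, -3.3]
opening: 0.586
grip_force: 30.0
```

step_arm(plan=[[[0, 0, 1, 0, -1], [0, 0, 2, 0, -1], [0, 0, 2, 0, -1]]])

```text
t: 9.17
eef_pos: [542.7, -103.5, 35.9]
tcp_rot: [-3.142, -0.0, 1.643]
ft_force: [-0.4, -1.0, -3.3]
opening: 0.587
grip_force: 30.0
```

step_arm(plan=[[[0, 0, 1, 0, -1], [0, 0, 2, 0, -1], [0, 0, 3, 0, -1], [0, 0, 3, 0, -1]]])

```text
t: 9.5
eef_pos: [542.7, -103.5, 32.8]
tcp_rot: [-3.141, -0.0, 1.643]
ft_force: [-1.0, -0.0, -3.0]
opening: 0.587
grip_force: 30.0
```

step_arm(plan=[[[0, 0, 1, 0, -1], [0, 0, 1, 0, -1]]])

```text
t: 9.67
eef_pos: [542.7, -103.5, 31.8]
tcp_rot: [-3.142, -0.0, 1.643]
ft_force: [-0.2, -0.7, -3.1]
opening: 0.585
grip_force: 30.0
```

step_arm(plan=[[[0, 0, 1, 0, -1], [0, 0, 1, 0, -1]]])

```text
t: 9.83
eef_pos: [542.8, -103.5, 31.5]
tcp_rot: [3.141, 0.0, 1.643]
ft_force: [-2.6, 0.5, 3.2]
opening: 0.587
grip_force: 30.0
```

step_arm(plan=[[[0, 0, 0, 0, 0.9], [0, 0, 0, 0, 0.9], [0, 0, 0, 0, 0.9], [0, 0, 0, 0, 0.9], [0, 0, 0, 0, 0.9], [0, 0, 0, 0, 0.9], [0, 0, 0, 0, 0.9], [0, 0, -1, 0, 0.9]]])

```text
t: 10.5
eef_pos: [542.7, -103.5, 31.8]
tcp_rot: [-3.141, -0.0, 1.643]
ft_force: [-0.0, -1.1, -0.2]
opening: 0.945
grip_force: 0.0
```

step_arm(plan=[[[0, 0, -10, 0, 0.9], [0, 0, -40, 0, 0.9], [0, 0, -80, 0, 0.9], [0, 0, -80, 0, 0.9], [30, 0, -80, 0, 0], [70, 0, -80, 0, -1], [110, 0, -80, 0, -1], [150, 0, -80, 0, -1]]])

```text
t: 11.17
eef_pos: [531.7, 47.4, 112.8]
tcp_rot: [3.14, 0.0, 1.642]
ft_force: [1.2, 0.2, -0.1]
opening: 0.723
grip_force: 0.0
```

```bash
python3 -c "
from m import *
a=np.radians(4.1);yy=np.array([-np.sin(a),np.cos(a)])
for n in C: cv2.imwrite(f'pics/{n}4.png',env.read_camera(n))
p=np.array([542.8,-103.4])+yy*165; print(p,env.state()['opening']); goto(*p,35,94.1)
b=cv2.imread('pics/scene4.png'); m,s,c=big(mask(b,(252,170,30,40),lambda H,S,V:(S<40)&(V>200)));print(s,c)
t=cv2.imread('pics/top4.png'); m,s,c=big(mask(t,(375,172,30,38),br));print(s,c,rect('top',m,46))
"
```

```text
[531.00292169  61.17772918] 0.6484245780604471
goto tool shift [10.6  0.6 77.8] turn 0.3
[252 181  30  29 522] [267.60536398 195.09961686]
[379 179  20  26 110] [387.91818182 193.33636364] [[541.9, -103.9], [68.7, 48.9], 4.1]
```

step_arm(plan=[[[11, 0, 0, 0, -1], [11, 0, 0, 0, -1], [11, 0, 10, 0, -1], [11, 0, 30, 0, -1], [11, 0, 50, 0, -1], [11, 0, 70, 0, -1], [11, 0, 78, 0, -1], [11, 0, 78, 0, -1]]])

```text
t: 11.93
eef_pos: [530.2, 56.1, 32.0]
tcp_rot: [-3.138, -0.0, 1.642]
ft_force: [-0.5, -0.4, 0.8]
opening: 0.078
grip_force: 0.0
```

step_arm(plan=[[[-10, 0, 0, 0, -1], [-20, 0, 0, 0, -1], [-30, 0, 0, 0, -1], [-45, 0, 0, 0, -1], [-60, 0, 0, 0, -1], [-75, 0, 0, 0, -1], [-90, 0, 0, 0, -1], [-100, 0, 0, 0, -1]]])

```text
t: 12.6
eef_pos: [538.7, -44.6, 34.8]
tcp_rot: [3.14, 0.0, 1.642]
ft_force: [1.0, 3.5, 2.3]
opening: 0.005
grip_force: 1.8
```

```bash
python3 -c "
from m import *
a=np.radians(4.1);yy=np.array([-np.sin(a),np.cos(a)])
for n in C: cv2.imwrite(f'pics/{n}5.png',env.read_camera(n))
s=env.state();p=s['eef_pos'];print(p,s['opening'],s['ft_force'],(p[:2]-[542.8,-103.4])@yy)
t=cv2.imread('pics/top5.png'); m=mask(t,(380,165,80,45),br);print(cv2.boundingRect(m))
m,s,c=big(m);print(s,c,rect('top',m,46))
"
```

```text
[538.85836364 -44.6505747   34.61210644] 0.003608878264847463 [-0.08403036  0.21890461  0.02620296] 58.8808896922287
(419, 165, 9, 36)
[422 176   6  22  35] [425.2        185.54285714] [[552.7, -210.0], [62.1, 7.7], 7.7]
```

step_arm(plan=[[[-8, 0, 0, 0, -1], [-16, 0, 0, 0, -1], [-22, 0, 0, 0, -1], [-26, 0, 0, 0, -1], [-28, 0, 0, 0, -1], [-30, 0, 0, 0, -1]]])

```text
t: 13.2
eef_pos: [540.6, -72.7, 34.0]
tcp_rot: [3.141, -0.0, 1.643]
ft_force: [-1.4, 3.1, 3.0]
opening: 0.006
grip_force: 1.6
```

step_arm(plan=[[[-1, 0, 0, 0, -1], [-2, 0, 0, 0, -1], [-3, 0, 0, 0, -1], [-4, 0, 0, 0, -1]]])

```text
t: 13.53
eef_pos: [540.8, -76.5, 34.0]
tcp_rot: [3.142, -0.0, 1.643]
ft_force: [-0.3, 3.7, 3.2]
opening: 0.003
grip_force: 1.6
```

step_arm(plan=[[[-1, 0, 0, 0, -1], [-2, 0, 0, 0, -1], [-3, 0, 0, 0, -1], [-4, 0, 0, 0, -1]]])

```text
t: 13.87
eef_pos: [541.1, -80.6, 34.0]
tcp_rot: [3.142, -0.0, 1.643]
ft_force: [-0.0, 3.5, 2.3]
opening: 0.011
grip_force: 1.5
```

step_arm(plan=[[[-1, 0, 0, 0, -1], [-2, 0, 0, 0, -1], [-3, 0, 0, 0, -1]]])

```text
t: 14.12
eef_pos: [541.3, -83.7, 34.0]
tcp_rot: [3.142, -0.0, 1.643]
ft_force: [-1.1, 2.8, 3.7]
opening: 0.002
grip_force: 1.5
```

step_arm(plan=[[[-1, 0, 0, 0, -1], [-2, 0, 0, 0, -1], [-3, 0, 0, 0, -1]]])

```text
t: 14.37
eef_pos: [541.6, -86.6, 34.0]
tcp_rot: [3.142, -0.0, 1.643]
ft_force: [-0.5, 2.9, 2.2]
opening: 0.008
grip_force: 1.5
```

step_arm(plan=[[[-1, 0, 0, 0, -1], [-2, 0, 0, 0, -1], [-2, 0, 0, 0, -1]]])

```text
t: 14.62
eef_pos: [541.5, -87.3, 34.0]
tcp_rot: [-3.141, -0.002, 1.643]
ft_force: [0.4, 13.8, 4.8]
opening: 0.002
grip_force: 6.9
```

step_arm(plan=[[[-1, 0, 0, 0, -1], [-2, 0, 0, 0, -1], [-2, 0, 0, 0, -1]]])

```text
t: 14.87
eef_pos: [541.5, -87.4, 34.0]
tcp_rot: [-3.141, -0.004, 1.642]
ft_force: [2.2, 28.7, 7.6]
opening: 0.003
grip_force: 14.3
```

step_arm(plan=[[[10, 0, 0, 0, -1], [30, 0, 0, 0, -1], [40, 0, -40, 0, -1], [40, 0, -80, 0, -1], [40, 0, -120, 0, -1], [40, 0, -160, 0, -1], [40, 0, -200, 0, -1], [40, 0, -200, 0, -1]]])

```text
t: 15.53
eef_pos: [541.5, -51.5, 241.2]
tcp_rot: [3.131, 0.004, 1.643]
ft_force: [0.3, -0.2, -0.2]
opening: 0.004
grip_force: 0.0
```

```bash
python3 -c "
from m import *
a=np.radians(4.1);yy=np.array([-np.sin(a),np.cos(a)]);xx=np.array([yy[1],-yy[0]])
ax=np.array([542.4,-103.6])-124*yy; print('axis',ax)
s0=cv2.imread('pics/scene0.png');t0=cv2.imread('pics/top0.png')
S=lambda u,v:((u+.5)/6+189.5,(v+.5)/6+129.5); T=lambda u,v:((u+.5)/5+334.5,(v+.5)/5+149.5)
for nm,p,q in(('top',S(142,48),T(742,150)),('foot',S(157,105),T(700,172)),('boss',S(237,172),T(567,122))):
    x,e=tri(p,q); d=x[:2]-ax; print(nm,np.round(x,1),round(e,1),'press',np.round([d@xx,d@yy],1),np.hypot(*d).round(1))
b=s0.astype(int)[130:152,205:222].max(2);print(b)
print(t0.astype(int)[173:190,466:492].max(2))
"
```

```text
axis [ 551.2656831  -227.28265708]
top [ 522.  -293.2  245.7] 1.9 press [-33.9 -63.7] 72.1
foot [ 522.7 -292.2  197.8] 1.1 press [-33.1 -62.7] 70.9
boss [ 549.1 -226.8  199.7] 4.1 press [-2.1  0.7] 2.2
[[233 242 247 250 252 253 254 254 254 254 254 254 254 254 254 254 254]
 [224 228 233 238 242 246 250 252 253 254 254 254 254 254 254 254 254]
 [221 222 224 227 229 233 237 241 246 250 252 253 253 254 254 254 254]
 [223 223 220 223 222 226 227 228 232 240 242 243 247 250 252 253 253]
 [226 225 223 221 221 219 217 217 221 227 230 231 236 240 243 247 250]
 [227 227 227 223 220 212 202 192 190 200 215 225 229 231 234 236 240]
 [227 227 227 226 217 197 168 143 138 152 179 206 223 229 229 231 233]
 [226 227 228 226 212 178 130 103  99 110 140 182 211 224 227 228 230]
 [222 224 226 222 205 164 115  87  86  90 110 156 197 218 224 226 228]
 [222 224 225 222 207 164 113  87  82  82  95 131 182 212 220 225 224]
 [221 223 223 223 211 173 118  88  81  80  84 120 170 205 220 222 223]
 [219 220 221 223 214 181 132  93  81  75  83 105 155 197 216 221 223]
 [217 218 220 220 215 190 145 100  80  77  78 
[... 1818 characters left out ...]
62  56  52
   55  61 109 142 125 139 142 144]
 [156 163 161 167 144  85  53  45  49  50  52  55  48  56  55  52  53  66
   70 107 130 134 138 144 145 144]
 [130 133 145 160 155 105  54  49  49  55  47  53  47  48  55  60  76 103
  115 129 130 132 140 148 154 151]
 [115 112 119 130 132 128  70  49  53  47  52  45  52  54  76 102 107 121
  118 116 115 131 153 163 167 161]
 [105  98  96  91  90 115  94  84  63  57  52  62  70  70  91 107 109 108
  107 119 143 155 168 169 168 166]
 [ 87  84  85  84  80  92 104 102  85  82  98 120 100  88  94  97  93 115
  128 152 168 168 170 166 168 167]
 [ 71  77  81  88  90  97  97  99  97  96 105 124 102  96  89  98 119 154
  154 168 168 170 165 165 167 168]]
```

step_arm(plan=[[[0, 0, -10, 0, 0.6], [0, 0, -30, 0, 0.6], [0, 0, -30, 0, 0.6], [0, 0, -30, 0, 0.6]]])

```text
t: 15.87
eef_pos: [538.9, -50.9, 263.5]
tcp_rot: [-3.141, 0.0, 1.643]
ft_force: [-0.1, -1.1, 0.1]
opening: 0.231
grip_force: 0.0
```

```bash
python3 -c "
from h import *
goto(522.3,-292.7,270,94.1); print(env.state()['eef_pos'])"
```

```text
goto tool shift [-240.   -34.    -6.5] turn 0.03
[538.91754891 -50.85261788 263.50668846]
```

step_arm(plan=[[[-30, -4, -5, 0, 0.6], [-70, -10, -5, 0, 0.6], [-110, -16, -5, 0, 0.6], [-150, -22, -5, 0, 0.6], [-190, -27, -5, 0, 0.6], [-225, -32, -5, 0, 0.6], [-240, -34, -5, 0, 0.6], [-240, -34, -5, 0, 0.6]]])

```text
t: 16.53
eef_pos: [521.4, -295.3, 266.6]
tcp_rot: [-3.139, -0.002, 1.64]
ft_force: [-0.2, 0.2, -0.5]
opening: 0.773
grip_force: 0.0
```

```bash
python3 -c "
from h import *
env.read_camera('top')
goto(522.3,-292.7,188,94.1); s=env.state();print(s['eef_pos'],s['opening'])"
```

```text
goto tool shift [ 0.6  0.6 79. ] turn -0.1
[ 521.70935418 -293.3555758   266.97230142] 0.7863458192679076
```

step_arm(plan=[[[0.5, 0.5, 15, 0, 0.6], [0.5, 0.5, 30, 0, 0.6], [0.5, 0.5, 45, 0, 0.6], [0.5, 0.5, 50, 0, 0.6]]])

```text
t: 16.92
eef_pos: [522.3, -289.7, 216.4]
tcp_rot: [-3.139, -0.003, 1.644]
ft_force: [0.4, 0.8, 0.6]
opening: 0.8
grip_force: 0.0
```

step_arm(plan=[[[0, 0, 10, 0, 0.6], [0, 0, 20, 0, 0.6], [0, 0, 25, 0, 0.6], [0, 0, 29, 0, 0.6], [0, 0, 29, 0, 0.6]]])

```text
t: 17.33
eef_pos: [522.7, -291.7, 189.3]
tcp_rot: [-3.141, -0.001, 1.643]
ft_force: [0.3, -0.0, -0.4]
opening: 0.801
grip_force: 0.0
```

step_arm(plan=[[[0, 0, 0, 0, -1], [0, 0, 0, 0, -1], [0, 0, 0, 0, -1], [0, 0, 0, 0, -1], [0, 0, 0, 0, -1], [0, 0, 0, 0, -1], [0, 0, 0, 0, -1], [0, 0, 0, 0, -1]]])

```text
t: 18.0
eef_pos: [522.8, -292.0, 190.0]
tcp_rot: [3.141, -0.0, 1.643]
ft_force: [-0.0, -0.4, 0.5]
opening: 0.298
grip_force: 0.0
```

step_arm(plan=[[[0, 0, 0, 0, -1], [0, 0, 0, 0, -1]]])

```text
t: 18.17
eef_pos: [523.0, -291.9, 190.0]
tcp_rot: [3.141, 0.0, 1.643]
ft_force: [2.6, -0.5, -0.2]
opening: 0.226
grip_force: 30.0
```

```bash
cat > rows.py <<'E'
import numpy as np,sys
def rows(ax,r,a0,th0,steps,n=4,w=94.1):
    P=lambda t:np.array([ax[0]+r*np.cos(np.radians(a0-t)),ax[1]+r*np.sin(np.radians(a0-t)),-15*t/360])
    w=np.radians(w);X=np.array([np.cos(w),np.sin(w),0]);Y=np.array([np.sin(w),-np.cos(w),0])
    t=th0; i=0
    while i<len(steps):
        o=P(t);L=[]
        for s in steps[i:i+n]:
            th0+=s; d=P(th0)-o; L.append([round(d@X,1),round(d@Y,1),round(-d[2],1),0,-1])
        print(th0,[L]); t=th0; i+=n
E
python3 -c "
from rows import *
ax=np.array([550.5,-227.2]);v=np.array([523,-292])-ax;print(np.hypot(*v),np.degrees(np.arctan2(v[1],v[0])))
rows(ax,70.2,-113.,0,[5]*20)"
```

```text
70.39382075154042 -112.99552853774401
20 [[[np.float64(3.0), np.float64(-5.3), np.float64(0.2), 0, -1], [np.float64(6.5), np.float64(-10.4), np.float64(0.4), 0, -1], [np.float64(10.4), np.float64(-15.1), np.float64(0.6), 0, -1], [np.float64(14.7), np.float64(-19.4), np.float64(0.8), 0, -1]]]
40 [[[np.float64(4.7), np.float64(-4.0), np.float64(0.2), 0, -1], [np.float64(9.7), np.float64(-7.5), np.float64(0.4), 0, -1], [np.float64(14.9), np.float64(-10.6), np.float64(0.6), 0, -1], [np.float64(20.5), np.float64(-13.2), np.float64(0.8), 0, -1]]]
60 [[[np.float64(5.7), np.float64(-2.1), np.float64(0.2), 0, -1], [np.float64(11.6), np.float64(-3.8), np.float64(0.4), 0, -1], [np.float64(17.7), np.float64(-4.9), np.float64(0.6), 0, -1], [np.float64(23.8), np.float64(-5.4), np.float64(0.8), 0, -1]]]
80 [[[np.float64(6.1), np.float64(-0.0), np.float64(0.2), 0, -1], [np.float64(12.2), np.float64(0.4), np.float64(0.4), 0, -1], [np.float64(18.3), np.float64(1.5), np.float64(0.6), 0, -1], [np.float64(24.2), np.float64(3.0), np.float64(0.8), 0, -1]]]
100 [[[np.float64(5.8), np.float64(2.1), np.float64(0.2), 0, -1], [np.float64(11.3), np.float64(4.6), np.float64(0.4), 0, -1], [np.float64(16.7), np.float64(7.6), np.float64(0.6), 0, -1], [np.float64(21.7), np.float64(11.1), np.float64(0.8), 0, -1]]]
```

step_arm(plan=[[[3.0, -5.3, 0.2, 0, -1], [6.5, -10.4, 0.4, 0, -1], [10.4, -15.1, 0.6, 0, -1], [14.7, -19.4, 0.8, 0, -1]]])

```text
t: 18.5
eef_pos: [503.5, -278.9, 189.2]
tcp_rot: [3.139, 0.001, 1.643]
ft_force: [8.8, 0.1, -4.3]
opening: 0.222
grip_force: 30.0
```

step_arm(plan=[[[4.7, -4.0, 0.2, 0, -1], [9.7, -7.5, 0.4, 0, -1], [14.9, -10.6, 0.6, 0, -1], [20.5, -13.2, 0.8, 0, -1]]])

```text
t: 18.83
eef_pos: [489.1, -259.5, 188.4]
tcp_rot: [3.138, 0.002, 1.643]
ft_force: [11.1, -1.8, -4.6]
opening: 0.228
grip_force: 30.0
```

step_arm(plan=[[[5.7, -2.1, 0.2, 0, -1], [11.6, -3.8, 0.4, 0, -1], [17.7, -4.9, 0.6, 0, -1], [23.8, -5.4, 0.8, 0, -1]]])

```text
t: 19.17
eef_pos: [482.2, -236.6, 187.6]
tcp_rot: [3.138, 0.002, 1.643]
ft_force: [11.2, -5.9, -7.1]
opening: 0.223
grip_force: 30.0
```

step_arm(plan=[[[6.1, 0, 0.2, 0, -1], [12.2, 0.4, 0.4, 0, -1], [18.3, 1.5, 0.6, 0, -1], [24.2, 3.0, 0.8, 0, -1]]])

```text
t: 19.5
eef_pos: [483.3, -212.7, 186.8]
tcp_rot: [3.138, 0.003, 1.643]
ft_force: [8.9, -9.1, -8.6]
opening: 0.222
grip_force: 30.0
```

step_arm(plan=[[[5.8, 2.1, 0.2, 0, -1], [11.3, 4.6, 0.4, 0, -1], [16.7, 7.6, 0.6, 0, -1], [21.7, 11.1, 0.8, 0, -1]]])

```text
t: 19.83
eef_pos: [492.5, -190.5, 186.0]
tcp_rot: [3.139, 0.003, 1.643]
ft_force: [5.0, -11.2, -6.0]
opening: 0.222
grip_force: 30.0
```

```bash
cat > d.py <<'E'
import numpy as np
from scipy.optimize import least_squares
D=np.array([l.split() for l in open('data.txt')],float) # cmdth x y fx fy
def fit():
    f=lambda p:np.hypot(D[:,1]-p[0],D[:,2]-p[1])-70
    return least_squares(f,[551,-227]).x
ax=fit(); print('axis',ax.round(2))
for c,x,y,fx,fy in D:
    d=np.array([x,y])-ax; r=np.hypot(*d); a=(-113-np.degrees(np.arctan2(d[1],d[0])))%360
    # torque opposing clockwise = z moment of force on tool (ccw positive)
    print(c,'ang %.1f r %.1f tang %.2f rad %.2f'%(a,r,(d[0]*fy-d[1]*fx)/r,(d@[fx,fy])/r))
E
cat > data.txt <<'E'
20 503.5 -278.9 8.8 .1
40 489.1 -259.5 11.1 -1.8
60 482.2 -236.6 11.2 -5.9
80 483.3 -212.7 8.9 -9.1
100 492.5 -190.5 5.0 -11.2
E
python3 d.py; python3 -c "
from rows import *
rows(np.array([550.5,-227.2]),70.2,-113.,100,[5]*4)
print(1)
rows(np.array([551.6,-227.2]),70.,-113.,120,[5]*8)" | sed 's/np.float64(\([-0-9.]*\))/\1/g'
```

```text
axis [ 551.62 -228.02]
20.0 ang 20.4 r 70.0 tang 6.32 rad -6.12
40.0 ang 40.3 r 70.0 tang 6.60 rad -9.10
60.0 ang 60.0 r 69.9 tang 7.23 rad -10.39
80.0 ang 79.6 r 70.0 tang 6.93 rad -10.68
100.0 ang 99.4 r 70.0 tang 6.78 rad -10.22
120 [[[4.7, 3.9, 0.2, 0, -1], [9.1, 8.2, 0.4, 0, -1], [13.0, 12.9, 0.6, 0, -1], [16.6, 17.9, 0.8, 0, -1]]]
1
140 [[[3.1, 5.3, 0.2, 0, -1], [5.7, 10.8, 0.4, 0, -1], [7.8, 16.5, 0.6, 0, -1], [9.5, 22.4, 0.8, 0, -1]]]
160 [[[1.1, 6.0, 0.2, 0, -1], [1.7, 12.1, 0.4, 0, -1], [1.7, 18.2, 0.6, 0, -1], [1.2, 24.3, 0.8, 0, -1]]]
```

```bash
cat > rows.py <<'E'
import numpy as np,sys
C0=((550.5,-227.2),70.2); C1=((551.6,-228.0),70.)
def P(t,c,a0=-113):
    ax,r=c; return np.array([ax[0]+r*np.cos(np.radians(a0-t)),ax[1]+r*np.sin(np.radians(a0-t)),-15*t/360])
def rows(th,o,steps,n=4,w=np.radians(94.1)):
    X=np.array([np.cos(w),np.sin(w),0]);Y=np.array([np.sin(w),-np.cos(w),0])
    for i in range(0,len(steps),n):
        L=[]
        for s in steps[i:i+n]:
            th+=s; d=P(th,C1)-o; L.append([round(float(v),1) for v in(d@X,d@Y,-d[2])]+[0,-1])
        print(th,[L]); o=P(th,C1)
E
python3 -c "
from rows import *
rows(100,P(100,C0),[5]*16); print(); rows(180,P(180,C1),[5]*28)"
```

```text
120 [[[3.7, 5.1, 0.2, 0, -1], [8.1, 9.4, 0.4, 0, -1], [12.0, 14.0, 0.6, 0, -1], [15.6, 19.0, 0.8, 0, -1]]]
140 [[[3.1, 5.3, 0.2, 0, -1], [5.7, 10.8, 0.4, 0, -1], [7.8, 16.5, 0.6, 0, -1], [9.5, 22.4, 0.8, 0, -1]]]
160 [[[1.1, 6.0, 0.2, 0, -1], [1.7, 12.1, 0.4, 0, -1], [1.7, 18.2, 0.6, 0, -1], [1.2, 24.3, 0.8, 0, -1]]]
180 [[[-1.0, 6.0, 0.2, 0, -1], [-2.6, 11.9, 0.4, 0, -1], [-4.6, 17.7, 0.6, 0, -1], [-7.1, 23.2, 0.8, 0, -1]]]

200 [[[-3.0, 5.3, 0.2, 0, -1], [-6.5, 10.3, 0.4, 0, -1], [-10.4, 15.0, 0.6, 0, -1], [-14.7, 19.4, 0.8, 0, -1]]]
220 [[[-4.7, 4.0, 0.2, 0, -1], [-9.6, 7.5, 0.4, 0, -1], [-14.9, 10.6, 0.6, 0, -1], [-20.4, 13.2, 0.8, 0, -1]]]
240 [[[-5.7, 2.1, 0.2, 0, -1], [-11.6, 3.8, 0.4, 0, -1], [-17.6, 4.9, 0.6, 0, -1], [-23.7, 5.4, 0.8, 0, -1]]]
260 [[[-6.1, 0.0, 0.2, 0, -1], [-12.2, -0.4, 0.4, 0, -1], [-18.2, -1.5, 0.6, 0, -1], [-24.1, -3.0, 0.8, 0, -1]]]
280 [[[-5.8, -2.0, 0.2, 0, -1], [-11.3, -4.6, 0.4, 0, -1], [-16.6, -7.6, 0.6, 0, -1], [-21.6, -11.1, 0.8, 0, -1]]]
300 [[[-4.7, -3.9, 0.2, 0, -1], [-9.1, -8.2, 0.4, 0, -1], [-13.0, -12.8, 0.6, 0, -1], [-16.5, -17.8, 0.8, 0, -1]]]
320 [[[-3.1, -5.3, 0.2, 0, -1], [-5.7, -10.8, 0.4, 0, -1], [-7.8, -16.5, 0.6, 0, -1], [-9.5, -22.4, 0.8, 0, -1]]]
```

step_arm(plan=[[[3.7, 5.1, 0.2, 0, -1], [8.1, 9.4, 0.4, 0, -1], [12.0, 14.0, 0.6, 0, -1], [15.6, 19.0, 0.8, 0, -1]]])

```text
t: 20.17
eef_pos: [508.7, -172.7, 185.1]
tcp_rot: [-3.14, 0.001, 1.643]
ft_force: [-3.6, -6.7, -0.3]
opening: 0.224
grip_force: 30.0
```

step_arm(plan=[[[3.1, 5.3, 0.2, 0, -1], [5.7, 10.8, 0.4, 0, -1], [7.8, 16.5, 0.6, 0, -1], [9.5, 22.4, 0.8, 0, -1]]])

```text
t: 20.5
eef_pos: [530.0, -161.4, 184.2]
tcp_rot: [-3.139, 0.001, 1.643]
ft_force: [-5.1, -4.7, 1.3]
opening: 0.22
grip_force: 30.0
```

step_arm(plan=[[[1.1, 6.0, 0.2, 0, -1], [1.7, 12.1, 0.4, 0, -1], [1.7, 18.2, 0.6, 0, -1], [1.2, 24.3, 0.8, 0, -1]]])

```text
t: 20.83
eef_pos: [553.9, -158.0, 183.4]
tcp_rot: [-3.138, -0.001, 1.643]
ft_force: [-7.4, -1.3, 2.7]
opening: 0.223
grip_force: 30.0
```

step_arm(plan=[[[-1.0, 6.0, 0.2, 0, -1], [-2.6, 11.9, 0.4, 0, -1], [-4.6, 17.7, 0.6, 0, -1], [-7.1, 23.2, 0.8, 0, -1]]])

```text
t: 21.17
eef_pos: [577.6, -163.0, 182.5]
tcp_rot: [-3.139, -0.001, 1.643]
ft_force: [-6.5, 2.2, 2.7]
opening: 0.221
grip_force: 30.0
```

step_arm(plan=[[[-3.0, 5.3, 0.2, 0, -1], [-6.5, 10.3, 0.4, 0, -1], [-10.4, 15.0, 0.6, 0, -1], [-14.7, 19.4, 0.8, 0, -1]]])

```text
t: 21.5
eef_pos: [598.3, -175.8, 181.7]
tcp_rot: [-3.139, -0.002, 1.643]
ft_force: [-4.1, 5.1, 1.4]
opening: 0.223
grip_force: 30.0
```

step_arm(plan=[[[-4.7, 4.0, 0.2, 0, -1], [-9.6, 7.5, 0.4, 0, -1], [-14.9, 10.6, 0.6, 0, -1], [-20.4, 13.2, 0.8, 0, -1]]])

```text
t: 21.83
eef_pos: [613.4, -195.0, 181.0]
tcp_rot: [-3.14, -0.002, 1.643]
ft_force: [-2.3, 6.6, 1.3]
opening: 0.223
grip_force: 30.0
```

step_arm(plan=[[[-5.7, 2.1, 0.2, 0, -1], [-11.6, 3.8, 0.4, 0, -1], [-17.6, 4.9, 0.6, 0, -1], [-23.7, 5.4, 0.8, 0, -1]]])

```text
t: 22.17
eef_pos: [621.0, -218.2, 180.1]
tcp_rot: [-3.142, -0.002, 1.643]
ft_force: [2.0, 7.1, -0.1]
opening: 0.225
grip_force: 30.0
```

step_arm(plan=[[[-6.1, 0.0, 0.2, 0, -1], [-12.2, -0.4, 0.4, 0, -1], [-18.2, -1.5, 0.6, 0, -1], [-24.1, -3.0, 0.8, 0, -1]]])

```text
t: 22.5
eef_pos: [620.2, -242.6, 179.3]
tcp_rot: [3.141, -0.002, 1.643]
ft_force: [4.9, 6.4, -1.5]
opening: 0.225
grip_force: 30.0
```

step_arm(plan=[[[-5.8, -2.0, 0.2, 0, -1], [-11.3, -4.6, 0.4, 0, -1], [-16.6, -7.6, 0.6, 0, -1], [-21.6, -11.1, 0.8, 0, -1]]])

```text
t: 22.83
eef_pos: [611.1, -265.1, 178.5]
tcp_rot: [3.139, -0.001, 1.643]
ft_force: [6.8, 6.3, -2.7]
opening: 0.225
grip_force: 30.0
```

step_arm(plan=[[[-4.7, -3.9, 0.2, 0, -1], [-9.1, -8.2, 0.4, 0, -1], [-13.0, -12.8, 0.6, 0, -1], [-16.5, -17.8, 0.8, 0, -1]]])

```text
t: 23.17
eef_pos: [594.8, -283.2, 177.7]
tcp_rot: [3.139, -0.001, 1.643]
ft_force: [10.2, 3.2, -4.2]
opening: 0.223
grip_force: 30.0
```

```bash
cat >> data.txt <<'E'
120 508.7 -172.7 -3.6 -6.7
140 530 -161.4 -5.1 -4.7
160 553.9 -158 -7.4 -1.3
180 577.6 -163 -6.5 2.2
200 598.3 -175.8 -4.1 5.1
220 613.4 -195 -2.3 6.6
240 621 -218.2 2 7.1
E
python3 d.py; python3 -c "
from rows import *
rows(300,P(300,C1),[5]*48)
"
```

```text
axis [ 551.63 -227.99]
20.0 ang 20.4 r 70.1 tang 6.33 rad -6.12
40.0 ang 40.3 r 70.0 tang 6.60 rad -9.10
60.0 ang 59.9 r 70.0 tang 7.23 rad -10.39
80.0 ang 79.6 r 70.0 tang 6.94 rad -10.67
100.0 ang 99.4 r 70.0 tang 6.78 rad -10.22
120.0 ang 119.2 r 70.0 tang 6.95 rad -3.08
140.0 ang 139.0 r 70.0 tang 6.30 rad -2.89
160.0 ang 158.9 r 70.0 tang 7.35 rad -1.54
180.0 ang 178.8 r 70.0 tang 6.85 rad -0.37
200.0 ang 198.8 r 70.0 tang 6.46 rad 1.07
220.0 ang 218.9 r 70.0 tang 6.91 rad 1.08
240.0 ang 239.0 r 70.1 tang 6.75 rad 2.97
320 [[[-3.1, -5.3, 0.2, 0, -1], [-5.7, -10.8, 0.4, 0, -1], [-7.8, -16.5, 0.6, 0, -1], [-9.5, -22.4, 0.8, 0, -1]]]
340 [[[-1.1, -6.0, 0.2, 0, -1], [-1.7, -12.1, 0.4, 0, -1], [-1.7, -18.2, 0.6, 0, -1], [-1.2, -24.3, 0.8, 0, -1]]]
360 [[[1.0, -6.0, 0.2, 0, -1], [2.6, -11.9, 0.4, 0, -1], [4.6, -17.7, 0.6, 0, -1], [7.1, -23.2, 0.8, 0, -1]]]
380 [[[3.0, -5.3, 0.2, 0, -1], [6.5, -10.3, 0.4, 0, -1], [10.4, -15.0, 0.6, 0, -1], [14.7, -19.4, 0.8, 0, -1]]]
400 [[[4.7, -4.0, 0.2, 0, -1], [9.6, -7.5, 0.4, 0, -1], [14.9, -10.6, 0.6, 0, -1], [20.4, -13.2, 0.8, 0, -1]]]
420 [[[5.7, -2.1, 0.2, 0, -1], [11.6, -3.8, 0.4, 0, -1], [17.6, -4.9, 0.6, 0, -1], [23.7, -5.4, 0.8, 0, -1]]]
440 [[[6.1, -0.0, 0.2, 0, -1], [12.2, 0.4, 0.4, 0, -1], [18.2, 1.5, 0.6, 0, -1], [24.1, 3.0, 0.8, 0, -1]]]
460 [[[5.8, 2.0, 0.2, 0, -1], [11.3, 4.6, 0.4, 0, -1], [16.6, 7.6, 0.6, 0, -1], [21.6, 11.1, 0.8, 0, -1]]]
480 [[[4.7, 3.9, 0.2, 0, -1], [9.1, 8.2, 0.4, 0, -1], [13.0, 12.8, 0.6, 0, -1], [16.5, 17.8, 0.8, 0, -1]]]
500 [[[3.1, 5.3, 0.2, 0, -1], [5.7, 10.8, 0.4, 0, -1], [7.8, 16.5, 0.6, 0, -1], [9.5, 22.4, 0.8, 0, -1]]]
520 [[[1.1, 6.0, 0.2, 0, -1], [1.7, 12.1, 0.4, 0, -1], [1.7, 18.2, 0.6, 0, -1], [1.2, 24.3, 0.8, 0, -1]]]
540 [[[-1.0, 6.0, 0.2, 0, -1], [-2.6, 11.9, 0.4, 0, -1], [-4.6, 17.7, 0.6, 0, -1], [-7.1, 23.2, 0.8, 0, -1]]]
```

Contact shows between 260° and 280° wound. I'll take four more readings up to 340°.

step_arm(plan=[[[-3.1, -5.3, 0.2, 0, -1], [-5.7, -10.8, 0.4, 0, -1]]])

```text
t: 23.33
eef_pos: [584.5, -289.9, 177.4]
tcp_rot: [3.138, -0.0, 1.643]
ft_force: [9.9, 2.9, -4.4]
opening: 0.226
grip_force: 30.0
```

step_arm(plan=[[[-2.1, -5.7, 0.2, 0, -1], [-3.8, -11.6, 0.4, 0, -1]]])

```text
t: 23.5
eef_pos: [573.3, -294.7, 176.9]
tcp_rot: [3.138, 0.0, 1.643]
ft_force: [10.5, 1.8, -4.7]
opening: 0.224
grip_force: 30.0
```

step_arm(plan=[[[-1.1, -6.0, 0.2, 0, -1], [-1.7, -12.1, 0.4, 0, -1]]])

```text
t: 23.67
eef_pos: [561.3, -297.4, 176.5]
tcp_rot: [3.138, 0.001, 1.643]
ft_force: [10.7, 0.4, -5.9]
opening: 0.224
grip_force: 30.0
```

step_arm(plan=[[[0.0, -6.1, 0.2, 0, -1], [0.5, -12.2, 0.4, 0, -1]]])

```text
t: 23.83
eef_pos: [549.1, -298.0, 176.1]
tcp_rot: [3.138, 0.001, 1.643]
ft_force: [11.9, -0.4, -5.6]
opening: 0.224
grip_force: 30.0
```

```bash
cat >> data.txt <<'E'
260 620.2 -242.6 4.9 6.4
280 611.1 -265.1 6.8 6.3
300 594.8 -283.2 10.2 3.2
310 584.5 -289.9 9.9 2.9
320 573.3 -294.7 10.5 1.8
330 561.3 -297.4 10.7 .4
340 549.1 -298 11.9 -.4
E
cat >> d.py <<'E'
d=D[:,1:3]-ax; A=(-113-np.degrees(np.arctan2(d[:,1],d[:,0])))%360; F=(d[:,0]*D[:,4]-d[:,1]*D[:,3])/70
from scipy.optimize import curve_fit
for base in(None,):
    best=[]
    for t in np.arange(240,290,1.):
        e=np.where(A>t,1.714+2*np.radians(A-t),0); b=np.mean(F-e); best.append((np.sum((F-e-b)**2),t,b))
    for q in sorted(best)[:12]: print(np.round(q,2))
s=A>275; print(np.polyfit(np.radians(A[s]),F[s],1))
E
python3 d.py|tail -22; python3 -c "
from h import *
print(env.state()['eef_pos'],env.state()['ft_force'])"
```

```text
220.0 ang 218.8 r 70.0 tang 6.90 rad 1.09
240.0 ang 238.9 r 70.0 tang 6.75 rad 2.98
260.0 ang 259.0 r 70.1 tang 7.28 rad 3.46
280.0 ang 278.9 r 70.0 tang 8.94 rad 2.44
300.0 ang 299.0 r 70.0 tang 10.01 rad 3.76
310.0 ang 309.0 r 70.0 tang 10.10 rad 2.08
320.0 ang 319.0 r 70.1 tang 10.54 rad 1.53
330.0 ang 329.1 r 70.0 tang 10.65 rad 1.08
340.0 ang 339.1 r 70.0 tang 11.91 rad -0.04
[  1.96 260.     6.83]
[  1.96 261.     6.84]
[  1.97 259.     6.82]
[  1.98 262.     6.85]
[  2.   263.     6.86]
[  2.04 264.     6.87]
[  2.08 265.     6.88]
[  2.13 266.     6.89]
[  2.2 267.    6.9]
[  2.27 268.     6.91]
[  2.36 269.     6.93]
[  2.45 270.     6.94]
[ 2.45080135 -2.99575273]
[ 549.14863688 -297.97475468  176.12563802] [11.87525388 -0.36942602 -5.57624816]
```

step_arm(plan=[[[1.3, -7.2, 0.2, 0, -1], [3.3, -14.2, 0.5, 0, -1], [3.3, -14.2, 0.5, 0, -1], [3.3, -14.2, 0.5, 0, -1]]])

```text
t: 24.17
eef_pos: [533.7, -295.6, 175.5]
tcp_rot: [3.14, 0.0, 1.643]
ft_force: [4.1, -1.2, -3.9]
opening: 0.224
grip_force: 30.0
```

```bash
python3 -c "
from h import *
env.read_camera('top');s=env.state();d=s['eef_pos'][:2]-[551.6,-228];print((-113-np.degrees(np.arctan2(d[1],d[0])))%360,s['eef_pos'],s['ft_force'])"
```

```text
351.83729629302337 [ 533.67988801 -295.64657434  175.57421801] [ 4.31564237 -1.22099803 -4.02916488]
```

step_arm(plan=[[[0, 0, 0, 0, 0.3], [0, 0, 0, 0, 0.3], [0, 0, 0, 0, 0.3], [0, 0, 0, 0, 0.3], [0, 0, 0, 0, 0.3], [0, 0, 0, 0, 0.3], [0, 0, 0, 0, 0.3], [0, 0, -5, 0, 0.3]]])

```text
t: 24.88
eef_pos: [532.9, -295.3, 180.2]
tcp_rot: [-3.14, -0.001, 1.643]
ft_force: [0.0, 0.4, -0.7]
opening: 0.641
grip_force: 0.0
```

step_arm(plan=[[[0, 0, -20, 0, 0.3], [0, 0, -40, 0, 0.3], [0, 0, -70, 0, 0.3], [0, 0, -100, 0, 0.3], [0, 0, -120, 0, 0.3], [40, 0, -120, 0, 0.3], [80, 0, -120, 0, 0.3], [120, 0, -120, 0, 0.3]]])

```text
t: 25.55
eef_pos: [524.1, -174.8, 301.3]
tcp_rot: [3.141, 0.0, 1.641]
ft_force: [1.7, 1.2, -0.2]
opening: 0.65
grip_force: 0.0
```

step_arm(plan=[[[40, 0, 0, 0, 0.3], [80, 0, 0, 0, 0.3], [120, 0, 0, 0, 0.3], [160, 0, 0, 0, 0.3], [200, 0, 0, 0, 0.3], [240, 0, 0, 0, 0.3], [240, 0, 0, 0, 0.3], [240, 0, 0, 0, 0.3]]])

```text
t: 26.22
eef_pos: [507.0, 65.3, 301.4]
tcp_rot: [3.141, 0.0, 1.647]
ft_force: [0.2, -1.3, 0.3]
opening: 0.652
grip_force: 0.0
```

```bash
python3 -c "
from m import *
b=env.read_camera('scene');t=env.read_camera('top')
print(env.state()['eef_pos'],env.state()['ft_force'])
m,s,c=big(mask(b,(200,130,25,25),lambda H,S,V:V<130));print('knob scene',s,c)
m2,s2,c2=big(mask(t,(465,170,25,25),lambda H,S,V:V<75));print('knob top',s2,c2)
x,e=tri(c,c2);d=x[:2]-[551.6,-228];print(x,e,np.hypot(*d),(-113-np.degrees(np.arctan2(d[1],d[0])))%360)
t0=cv2.imread('pics/top0.png');df=cv2.absdiff(t,t0).max(2)>60
k,l,st,cc=cv2.connectedComponentsWithStats(cv2.morphologyEx(df.astype(np.uint8),cv2.MORPH_OPEN,np.ones((3,3),np.uint8)));print([q.tolist() for q in st[1:] if q[4]>25])
m=mask(t,(400,160,60,50),br);print('brass',cv2.boundingRect(m),m.sum()//255)
"
```

```text
[507.35580454  63.19516852 301.11608305] [ 1.01488304 -0.97034771  0.22598366]
knob scene [209 141   7  13  61] [212.37704918 147.32786885]
knob top [471 173  15  12 112] [477.76785714 178.79464286]
[ 533.61742648 -297.7523548   205.65007248] 0.15004251693089568 72.03307538935792 351.4564046000316
[[326, 84, 13, 7, 74], [286, 141, 118, 228, 10587], [345, 176, 38, 39, 991], [143, 179, 8, 7, 38], [152, 179, 14, 9, 81], [202, 180, 10, 5, 39], [385, 180, 8, 22, 133], [192, 191, 32, 15, 291], [244, 191, 13, 13, 131], [142, 194, 46, 16, 405], [205, 216, 35, 13, 258], [192, 221, 10, 9, 67], [116, 240, 62, 24, 704], [204, 244, 20, 5, 81], [160, 260, 9, 7, 40], [230, 264, 12, 10, 76], [216, 266, 14, 9, 86], [252, 268, 9, 8, 46], [220, 276, 16, 4, 50], [93, 335, 35, 38, 634], [405, 377, 6, 6, 32], [4, 378, 8, 7, 35], [244, 383, 42, 17, 606], [408, 385, 12, 15, 125], [91, 392, 27, 8, 161]]
brass (404, 162, 48, 38) 94
```

```bash
python3 -c "
from cell import env
print(env.job_done())"
```

```text
the job is handed in; nothing more can be done
None
```

I seated the holder in the pocket, pushed the carriage home against its stop, wound the crank to first touch at about 261° and on to about 352° (a quarter turn further), left it clamped and handed the job in at about 26 s; first touch is judged from crank force, good to about 4°.

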